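# Shut down the stirrer and nest the used beakers

### The arm

A 6-joint arm with a two-finger parallel gripper is mounted at the origin on the work surface. World frame = base frame: x ahead of the robot, y to its left, z up, the work surface at z = 0. Lengths are in m, angles in degrees, forces in N, time in s.
With the tool pointing down it reaches from about 0.375 to 0.9 m from the base axis. Payload 3.1 kg.
Tool frame: the origin (TCP) lies at the very end of the fingers, on their centre line; the grasp point (between the pads) lies 19 mm behind it (bot.tcp_to_grasp is the distance from the TCP to the grasp point, in m); z points along the fingers, y is the direction in which the jaws open and shut (so a half turn about z gives the same grasp; the last joint's range is limited). The gripper opens to 87 mm and grips with 3 to 60 N. Pads are 19 mm wide; open, the fingers measure 117 mm over their backs; the gripper's body (75 mm by 190 mm) begins 51 mm behind the grasp point.
Start: joints at [64.429, 30.224, 82.088, -0, 67.689, -10.227], TCP at [0.165, 0.603, 0.223] pointing down, gripper open.
Joint ranges: [-176.69, 176.69], [-43.24, 126.21], [12.49, 139.97], [-82, 262], [0, 151.66], [-163.58, 163.58]. Speed limits (degrees/s): [159.86, 159.86, 180, 180, 180, 180].

### API

Orientations are given as a 3x3 rotation matrix whose columns are the frame's x, y, z axes.
In Python, from rig import telemetry, eyes, order, bot gives the robot as it stands. The module is installed in compiled form; this text tells all that it offers.
- The arm moves only by the tool servo_tool, never from a script. Its argument "targets" is a list of rows, each a list of 2 entries, a list of its own where there are three numbers: the shift along the tool's x, y, z in m, then the turn, a rotation vector about the tool's x, y, z in rad. In form: [[[tx, ty, tz], [wx, wy, wz]], ...]. A call has 1 to 12 rows; each row is the pose to reach, as a shift and turn from the pose commanded when the call began, along the tool's axes at that moment; what a row does not reach only later rows make up. A row lasts 1/8 s, in which the tool goes at most 62.5 mm and 10.7 degrees, less where a joint would pass 70% of its speed; a pose out of reach is approached as far as the arm can. A call with a gripper value outside its range is refused whole. "gripper" is the finger opening in m, from 0 to 0.087, set as the call begins (left out, the last holds). The fingers move at their own pace and stop on an object; the grip force is fixed at half the most. Time passes only in rows, so rows that repeat a pose let the fingers close. It gives the time, the measured TCP pose, the force and the opening at its end, in the units of the state.
- telemetry.read_state(): the state, without advancing time (a new reading comes with each control period).
- eyes.capture(name): name is "scene" or "top"; returns a dict with "pixels" (480x640x3 uint8, blue, green, red), "intrinsics" (3x3 intrinsics, pixels), "extrinsics" (4x4, takes a point from camera to world coordinates). Camera axes: x right, y down, z forward; pixel columns grow to the right and rows downward; lengths in m; the calibration is good to about 2 mm. A picture is of the moment at which its call begins. There is no depth.
- order.hand_in(): hands the job in, once; it reports no verdict.
The state is a dict: "time_s": time; "joint_positions": joint angles; "qvel": joint speeds; "tau": joint torques, N m; "position": TCP position; "tcp_rot": TCP orientation; "force": force on the tool from outside, world axes, zero at the start; "moment": the same for the moment, N m; "opening": opening from 0.0 (shut) to 1.0 (fully open).
Only numpy, scipy, OpenCV 4.12 (cv2) and the standard library are available. Lean on these libraries where they do the work, as an engineer would, in place of code of your own. Each camera call takes 0.05 s, during which the arm holds its last target. There are 200 camera calls.

### The job

The water tests are finished and the beakers are empty. First turn the stirrer's dial back to zero, with the pointer at the long thick mark, before you take the beaker off its plate. Then nest that beaker and the one standing on the counter into the beaker in the draining tray, lowering each in rather than dropping it, so that all three stand in the tray as one upright, fully nested stack, and leave everything else where it is.

Things in the scene. Friction and masses are not known exactly. Their poses are not given: they have to be found in the camera images.
- stirrer: magnetic stirrer, fixed: white housing 260 mm deep (x), 160 mm wide (y), 60 mm high, origin at the centre of its underside, x pointing from its control panel (on top at the front, robot side) to the plate at the rear. Grey panel with a dial; square steel stirring plate 130 mm, its top 78 mm above the counter.
- plate (a point): centre of the top face of the stirring plate, 55 mm behind the stirrer's origin and 78 mm above the counter; axes as the stirrer's
- dial_grip (a point): on the dial's vertical axis, 85 mm in front of the stirrer's origin, 77 mm above the counter, half way up the grip bar; z up; x is the way the pointer (white line on the bar) points and turns with it. Black disc 50 mm wide, 6 mm thick on the 60 mm high panel; bar on it 44 mm long (x), 13 mm wide (y), top 88 mm above the counter.
- dial (a joint): dial angle, rad: 0 with the pointer at the zero mark (15 mm long, 3 mm thick; the others 7 mm and thin), growing clockwise seen from above; a mark every 0.471 (27 degrees) to 4.71. At zero the pointer is 135 degrees anticlockwise from the stirrer's x axis. Starts at 0.7 to 1.4. Light friction (0.03 N m), no click, stays where left; no stop at zero, it turns on to -0.5.
- tray: shallow stainless draining tray, fixed: 240 mm (x) by 180 mm (y), floor 4 mm thick, rim 20 mm high; origin at the centre of its underside
- beaker_plate: open tapered white plastic beaker, outside diameter 66 mm at the rim, 38 mm at the foot, 90 mm high, wall 3 mm, about 70 g, no handle; origin at the centre of its underside, z up its axis. Ribs inside seat the foot of a nested beaker 32 mm above its own underside (rims then 32 mm apart, 1.5 mm play all round). It stands on the stirring plate, its foot 78 mm above the counter.
- beaker_counter: open tapered white plastic beaker, outside diameter 66 mm at the rim, 38 mm at the foot, 90 mm high, wall 3 mm, about 70 g, no handle; origin at the centre of its underside, z up its axis. Ribs inside seat the foot of a nested beaker 32 mm above its own underside (rims then 32 mm apart, 1.5 mm play all round). It stands on the counter, in the middle row between stirrer and tray.
- beaker_tray: open tapered white plastic beaker, outside diameter 66 mm at the rim, 38 mm at the foot, 90 mm high, wall 3 mm, about 70 g, no handle; origin at the centre of its underside, z up its axis. Ribs inside seat the foot of a nested beaker 32 mm above its own underside (rims then 32 mm apart, 1.5 mm play all round). In the draining tray, foot 4 mm above the counter.
- jar_a: closed white screw-lid jar, 72 mm diameter, 70 mm high, in the middle row; leave alone; origin at the centre of its underside
- jar_b: the same kind of jar, at the left; leave alone; origin at the centre of its underside
- dropper_a: small white dropper bottle, 32 mm diameter, 70 mm high, in the middle row; leave alone; origin at the centre of its underside
- dropper_b: the same with a yellow tip, at the right; leave alone; origin at the centre of its underside
- jar_lid: loose white jar lid, 68 mm diameter, 14 mm high, lying in the front part of the tray; leave alone; origin at the centre of its underside
- water_bottle: drinking bottle with blue cap, 84 mm diameter, 180 mm high, at the right; leave alone; origin at the centre of its underside
- soap: green pump soap bottle, 60 mm diameter, 165 mm high, at the left; leave alone; origin at the centre of its underside
Mind the look-alikes: they are no part of the job. Leave any black look-alike of the beaker_counter alone. Leave any green look-alike of the beaker_plate alone.

How it is judged:
By the outcome, as a careful person would: the job done as asked, in the order asked, and still so for the second after the job is handed in, with the robot touching nothing.
It also fails if it takes over 72 s, if anything falls off the work surface, if the arm or the gripper's body presses on something with over 40 N, if the wrist force passes 120 N, or if a joint passes its speed limit or range.

## Working session

There is one attempt and no reset: what is moved stays moved. The work goes in short steps, Python scripts to look and compute and a tool call to move; the robot and the scene stay as the last step left them, time stands still between calls to the robot, and variables do not carry over. Pictures are saved under pics/ and viewed, about 8 in all and at most 12, crops included, and the job is handed in when it is done.

Besides the shell and the picture viewer there is one more tool, called after ">>>" as a command line: name --argument value ..., lists and objects as JSON in quotes. servo_tool: Moves the arm, as the interface text tells. Its arguments: {"type":"object","properties":{"targets":{"type":"array","items":{"type":"array"}},"gripper":{"type":"number"}},"required":["targets"]}

```bash
mkdir -p pics
python3 - <<'E'
from rig import telemetry, eyes
import cv2,numpy as np
print({k:np.round(v,3).tolist() for k,v in telemetry.read_state().items()})
for n in("scene","top"):
    c=eyes.capture(n);cv2.imwrite(f"pics/{n}0.png",c["pixels"]);np.savez(f"{n}.npz",K=c["intrinsics"],T=c["extrinsics"])
    print(c["intrinsics"],np.round(c["extrinsics"],4))
E
```

```text
{'time_s': 0.0, 'joint_positions': [64.431, 30.279, 82.157, -0.002, 67.688, -10.228], 'qvel': [0.022, 0.115, -0.078, -0.019, 0.088, 0.053], 'tau': [-0.001, -44.006, -17.659, 0.063, 0.059, -0.0], 'position': [0.165, 0.602, 0.222], 'tcp_rot': [[-0.964, 0.265, -0.001], [0.265, 0.964, -0.002], [0.0, -0.002, -1.0]], 'force': [-0.252, -0.174, 0.613], 'moment': [-0.059, -0.015, 0.009], 'opening': 1.002}
[[622.41025924   0.         320.41087722]
 [  0.         622.41025924 243.01347502]
 [  0.           0.           1.        ]] [[-0.2274  0.5706 -0.7891  1.5491]
 [ 0.9738  0.1363 -0.182   0.2442]
 [ 0.0037 -0.8098 -0.5866  0.8581]
 [ 0.      0.      0.      1.    ]]
[[464.55775673   0.         317.11588956]
 [  0.         464.55775673 240.08162598]
 [  0.           0.           1.        ]] [[ 2.6500e-02 -9.9710e-01  7.0800e-02  4.5390e-01]
 [-9.9960e-01 -2.6500e-02 -1.0000e-04  3.8000e-03]
 [ 2.0000e-03 -7.0700e-02 -9.9750e-01  1.3269e+00]
 [ 0.0000e+00  0.0000e+00  0.0000e+00  1.0000e+00]]
```

View pics/top0.png

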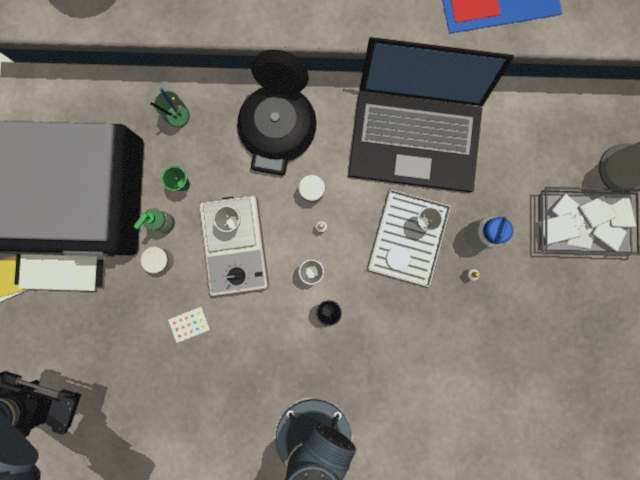

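View pics/scene0.png

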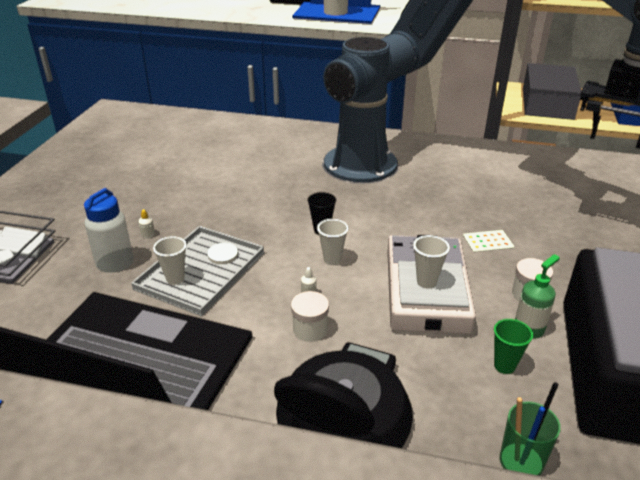

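The top view shows the stirrer at about (235,245) with its dial at (236,276). The beakers are at (227,222) on the plate, (311,272) on the counter and (429,220) in the tray. The lid is at (398,260), the black look-alike at (328,313) and the green one at (175,179). The scene view agrees. Next I'll enlarge these.

Run:
```python
import cv2,numpy as np
a=cv2.imread("pics/top0.png")
def cr(x,y,w,h,s):return cv2.resize(a[y:y+h,x:x+w],None,fx=s,fy=s,interpolation=cv2.INTER_CUBIC)
L=cr(195,190,80,110,5) # 400x550
R=np.vstack([cr(285,245,50,55,5)[:, :250],cr(400,195,50,55,5)])
cv2.imwrite("pics/crop1.png",np.hstack([L,R]))
```

```text
(no output)
```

View pics/crop1.png

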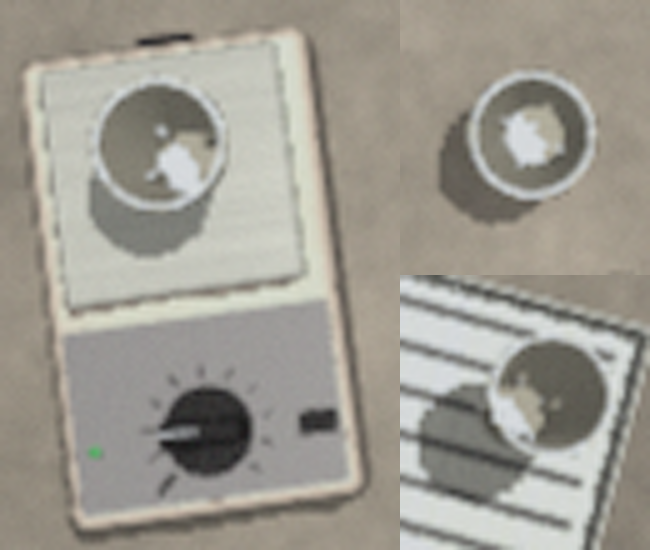

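```bash
cat > h.py <<'E'
import cv2,numpy as np
from scipy.optimize import least_squares
C={n:dict(np.load(f"{n}.npz")) for n in("scene","top")}
def ray(n,u,v,z):
    c=C[n];d=c["T"][:3,:3]@np.linalg.solve(c["K"],[u,v,1.]);o=c["T"][:3,3]
    return (o+d*(z-o[2])/d[2])[:2]
def proj(n,p):
    c=C[n];q=c["K"]@(c["T"][:3,:3].T@(np.asarray(p,float)-c["T"][:3,3]));return q[:2]/q[2]
def rim(g,n,xy,z,r=.0315,w=.007):
    """rim-ring centre: brightest point along radial lines at height z, circle fit on the plane"""
    xy=np.array(xy,float)
    for _ in range(4):
        P=[]
        for t in np.linspace(0,2*np.pi,72,endpoint=False):
            rr=np.linspace(r-w,r+w,29);pp=[proj(n,[*(xy+q*np.array([np.cos(t),np.sin(t)])),z]) for q in rr]
            m=np.float32(pp).reshape(1,-1,2);s=cv2.remap(g,m,None,cv2.INTER_LINEAR)[0].astype(float)
            k=s.argmax();P.append(xy+rr[k]*np.array([np.cos(t),np.sin(t)]))
        P=np.array(P);f=least_squares(lambda x:np.hypot(*(P-x[:2]).T)-x[2],[*xy,r],loss="soft_l1",f_scale=.001)
        xy=f.x[:2]
    return f.x
E
python3 - <<'E'
from h import *
a=cv2.imread("pics/top0.png");g=cv2.cvtColor(a,cv2.COLOR_BGR2GRAY)
b=cv2.imread("pics/scene0.png");gb=cv2.cvtColor(b,cv2.COLOR_BGR2GRAY)
for nm,u,v,z,us,vs in(("plate",226.6,218.8,.168,431,244),("counter",311,271.4,.09,333,228),("tray",429.6,218.6,.094,171,245)):
    print(nm,rim(g,"top",ray("top",u,v,z),z).round(4),"scene",rim(gb,"scene",ray("scene",us,vs,z),z).round(4))
# stirrer: light panel grey / disc dark
hsv=cv2.cvtColor(a,cv2.COLOR_BGR2HSV)
m=np.zeros_like(g);m[258:292,218:256]=(g[258:292,218:256]<75)
n,l,st,ce=cv2.connectedComponentsWithStats(m);k=1+st[1:,4].argmax();print("disc",st[k],ce[k])
c=max(cv2.findContours((l==k).astype(np.uint8),0,1)[0],key=cv2.contourArea);hull=cv2.convexHull(c)
(u,v),r=cv2.minEnclosingCircle(hull);print("enc",u,v,r,ray("top",u,v,.066))
for z in(.066,.088):print(z,ray("top",*ce[k],z))
# housing edges: bright pixels in region
from numpy import deg2rad
reg=a[185:305,190:280].astype(int)
hs=((reg.min(2)>150)).astype(np.uint8)
hs=cv2.morphologyEx(hs,cv2.MORPH_CLOSE,np.ones((3,3)))
c=max(cv2.findContours(hs,0,1)[0],key=cv2.contourArea)+np.array([190,185])
box=cv2.boxPoints(cv2.minAreaRect(c));W=np.array([ray("top",*p,.06) for p in box]);print(W.round(4),np.linalg.norm(W-np.roll(W,1,0),axis=1).round(3),W.mean(0))
E=W-np.roll(W,1,0);print(np.degrees(np.arctan2(E[:,1],E[:,0])).round(2))
E
```

```text
plate [0.5858 0.2335 0.0321] scene [0.58   0.2341 0.0314]
counter [0.4577 0.0173 0.0317] scene [0.4528 0.018  0.0311]
tray [ 0.6084 -0.298   0.0336] scene [ 0.6031 -0.2966  0.0316]
disc [227 268  18  17 216] [236.34259259 275.74074074]
enc 235.5 275.5 8.860122680664062 [0.44139072 0.2218783 ]
0.066 [0.44080199 0.21957504]
0.088 [0.44102977 0.21581017]
[[0.6396 0.3335]
 [0.6644 0.1787]
 [0.4111 0.1365]
 [0.387  0.2892]] [0.256 0.157 0.257 0.155] [0.52554859 0.234478  ]
[   9.94  -80.91 -170.55   98.96]
```

Run:
```python
from h import *
a=cv2.imread("pics/top0.png");g=cv2.cvtColor(a,cv2.COLOR_BGR2GRAY)
print(proj("top",[.4415,.2205,.088]),proj("top",[.4415,.2205,.066]))
print(g[270:282,223:248])
ys,xs=np.mgrid[272:280,226:238]
w=np.clip(g[272:280,226:238].astype(float)-90,0,None)*(xs>=228)
P=np.array([ray("top",x,y,.088) for x,y in zip(xs.ravel(),ys.ravel())]);w=w.ravel()
m=(P*w[:,None]).sum(0)/w.sum();Q=P-m;ev,V=np.linalg.eigh((Q*w[:,None]).T@Q)
print(m,np.degrees(np.arctan2(V[1,1],V[0,1])),"from axis",np.degrees(np.arctan2(m[1]-.2205,m[0]-.4415)))
```

```text
[234.58583831 275.51660381] [236.01083187 275.47301727]
[[150 147 128 123 143 147 118  61  46  52  45  46  49  51  48  53  52  49
   50  53 101 141 154 152 156]
 [150 151 139 124 142 136  80  47  47  50  49  49  51  51  46  50  51  54
   51  50  57 113 153 156 154]
 [152 150 150 150 145 117  49  49  53  53  50  46  52  51  53  50  46  48
   47  44  42  86 140 151 148]
 [152 150 150 153 133  83  46  46  42  44  43  44  43  41  48  43  37  38
   37  35  36  54 116 154 146]
 [151 150 152 142 109  49  36  38  39  39  37  39  37  34  44  41  36  41
   41  36  27  42 106 155 156]
 [138 132 133 119  59  52  70  83  95  93  95  80  50  50  48  48  46  48
   46  41  30  35 105 153 152]
 [131 123 125 132 128 129 126 120 133 125 116  99  47  49  48  47  49  49
   48  40  28  37 102 153 155]
 [147 149 151 153 146 139 130 108 106  96  73  64  44  42  40  42  44  38
   41  38  29  44 107 151 138]
 [149 150 149 128  54  37  35  42  36  34  35  31  34  36  30  32  30  36
   32  42  47  62 122 153 131]
 [150 151 152 135  76  40  36  32  29  30  32  31  39  41  42  45  46  45
   47  55  46  82 134 152 153]
 [151 148 144 125 108  96  56  40  40  37  41  46  50  52  47  51  50  57
   50  51  58  98 142 155 154]
 [149 145 130 131 143 140 101  44  45  49  49  46  54  54  45  50  51  56
   47  40  87 136 153 155 155]]
[0.43983872 0.23280053] 83.67723907742383 from axis 97.69170301134079
```

```bash
cat >> h.py <<'E'
def go(x,y,z,th):
    """shift and turn (tool axes) from the measured pose to TCP x,y,z, pointing down with tool x at yaw th degrees"""
    from rig import telemetry
    from scipy.spatial.transform import Rotation as R
    s=telemetry.read_state();A=np.array(s["tcp_rot"]);t=np.radians(th);c,k=np.cos(t),np.sin(t)
    B=np.array([[c,k,0],[k,-c,0],[0,0,-1]])
    print((A.T@(np.array([x,y,z])-s["position"])).round(4),R.from_matrix(A.T@B).as_rotvec().round(4),"t",s["time_s"])
E
python3 -c "
from h import *
go(.4415,.2205,.25,97.5)"
```

```text
[-0.3676 -0.2949 -0.0279] [-1.9000e-03  8.0000e-04  1.1721e+00] t 0.1
```

>>> servo_tool --targets '[[[-0.06, -0.048, -0.028], [0, 0, 0.18]], [[-0.12, -0.096, -0.028], [0, 0, 0.36]], [[-0.165, -0.132, -0.028], [0, 0, 0.53]], [[-0.21, -0.168, -0.028], [0, 0, 0.7]], [[-0.255, -0.204, -0.028], [0, 0, 0.85]], [[-0.3, -0.24, -0.028], [0, 0, 1.0]], [[-0.34, -0.272, -0.028], [0, 0, 1.1]], [[-0.36, -0.289, -0.028], [0, 0, 1.16]], [[-0.3676, -0.295, -0.028], [0, 0, 1.172]], [[-0.3676, -0.295, -0.028], [0, 0, 1.172]], [[-0.3676, -0.295, -0.028], [0, 0, 1.172]]]' --gripper 0.05

```text
time_s: 1.48
position: [0.4408, 0.222, 0.2504]
tcp_rot: [[-0.133, 0.991, -0.001], [0.991, 0.133, 0.0], [0.0, -0.001, -1.0]]
force: [-0.1, 0.8, -0.3]
opening: 0.573
```

Run:
```python
from h import *
from rig import eyes
a=eyes.capture("top")["pixels"];b=eyes.capture("scene")["pixels"]
cv2.imwrite("pics/top1.png",a)
for n in("top","scene"):print(proj(n,[.4415,.2205,.25]))
L=cv2.resize(a[205:305,180:280],None,fx=4,fy=4,interpolation=2);Rr=cv2.resize(b[150:290,360:460],None,fx=4,fy=4,interpolation=2)[:400]
cv2.imwrite("pics/c2.png",np.hstack([L,Rr]))
go(.4415,.2205,.08,97.5)
```

```text
[222.29841675 275.89244146]
[434.5881596  171.08389465]
[-0.0016  0.0005  0.1705] [-0.0005 -0.0002  0.0024] t 1.575
```

View pics/c2.png

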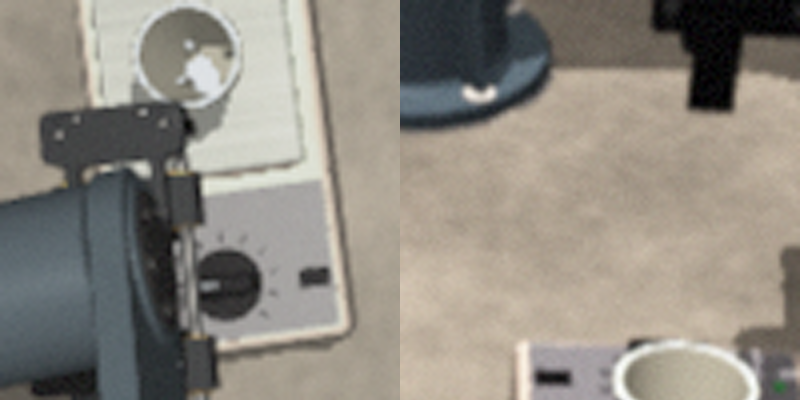

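>>> servo_tool --targets '[[[-0.0016, 0.0005, 0.04], [0, 0, 0]], [[-0.0016, 0.0005, 0.085], [0, 0, 0]], [[-0.0016, 0.0005, 0.13], [0, 0, 0]], [[-0.0016, 0.0005, 0.16], [0, 0, 0]], [[-0.0016, 0.0005, 0.172], [0, 0, 0]], [[-0.0016, 0.0005, 0.179], [0, 0, 0]], [[-0.0016, 0.0005, 0.179], [0, 0, 0]], [[-0.0016, 0.0005, 0.179], [0, 0, 0]]]'

```text
time_s: 2.58
position: [0.4433, 0.2197, 0.0725]
tcp_rot: [[-0.131, 0.991, 0.002], [0.991, 0.131, 0.001], [0.0, 0.002, -1.0]]
force: [-0.3, 0.1, 0.1]
opening: 0.574
```

>>> servo_tool --targets '[[[0, 0, 0], [0, 0, 0]], [[0, 0, 0], [0, 0, 0]], [[0, 0, 0], [0, 0, 0]], [[0, 0, 0], [0, 0, 0]], [[0, 0, 0], [0, 0, 0]], [[0, 0, 0], [0, 0, 0]], [[0, 0, 0], [0, 0, 0]]]' --gripper 0

```text
time_s: 3.45
position: [0.4411, 0.2192, 0.0714]
tcp_rot: [[-0.131, 0.991, -0.003], [0.991, 0.131, -0.001], [-0.0, -0.003, -1.0]]
force: [-4.5, -1.3, 3.9]
opening: 0.147
```

>>> servo_tool --targets '[[[0, 0, 0], [0, 0, -0.08]], [[0, 0, 0], [0, 0, -0.16]], [[0, 0, 0], [0, 0, -0.24]], [[0, 0, 0], [0, 0, -0.32]], [[0, 0, 0], [0, 0, -0.41]], [[0, 0, 0], [0, 0, -0.5]], [[0, 0, 0], [0, 0, -0.59]], [[0, 0, 0], [0, 0, -0.68]], [[0, 0, 0], [0, 0, -0.76]], [[0, 0, 0], [0, 0, -0.815]], [[0, 0, 0], [0, 0, -0.815]], [[0, 0, 0], [0, 0, -0.815]]]'

```text
time_s: 4.95
position: [0.4425, 0.2199, 0.0715]
tcp_rot: [[-0.81, 0.586, 0.0], [0.586, 0.81, 0.001], [0.0, 0.001, -1.0]]
force: [-3.2, 3.8, -0.1]
opening: 0.146
```

>>> servo_tool --targets '[[[0, 0, 0], [0, 0, 0]], [[0, 0, 0], [0, 0, 0]], [[0, 0, 0], [0, 0, 0]]]' --gripper 0.05

```text
time_s: 5.32
position: [0.4432, 0.2193, 0.0716]
tcp_rot: [[-0.811, 0.585, 0.001], [0.585, 0.811, 0.0], [-0.001, 0.001, -1.0]]
force: [0.7, -0.4, 0.1]
opening: 0.399
```

>>> servo_tool --targets '[[[0, 0, -0.03], [0, 0, 0]], [[0, 0, -0.09], [0, 0, 0]], [[0, 0, -0.15], [0, 0, 0]], [[0, 0, -0.2], [0, 0, 0]], [[0.05, 0, -0.2], [0, 0, 0]], [[0.1, 0, -0.2], [0, 0, 0]], [[0.1, 0, -0.2], [0, 0, 0]], [[0.1, 0, -0.2], [0, 0, 0]]]'

```text
time_s: 6.32
position: [0.3621, 0.2779, 0.2718]
tcp_rot: [[-0.811, 0.584, 0.002], [0.584, 0.811, -0.0], [-0.001, 0.001, -1.0]]
force: [-0.2, -0.0, -0.5]
opening: 0.576
```

Run:
```python
from h import *
from rig import eyes
a=eyes.capture("top")["pixels"]
cv2.imwrite("pics/top2.png",a)
for r in(.022,.034):
  d=np.radians(144.4);print(proj("top",[.4415+r*np.cos(d),.2205+r*np.sin(d),.088 if r<.03 else .06]))
cv2.imwrite("pics/c3.png",cv2.resize(a[245:305,195:275],None,fx=9,fy=9,interpolation=2))
```

```text
[229.50203933 282.14184986]
[228.70661937 285.47913591]
```

View pics/c3.png

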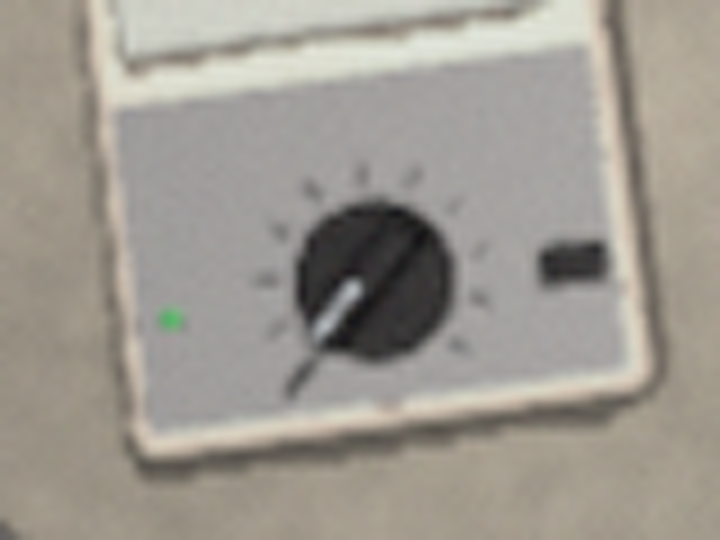

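```bash
python3 -c "
from h import *
go(.583,.234,.272,90)"
```

```text
[-0.2044  0.0936 -0.    ] [1.200e-03 7.000e-04 9.456e-01] t 6.375
```

>>> servo_tool --targets '[[[-0.05, 0.023, 0], [0, 0, 0.17]], [[-0.1, 0.046, 0], [0, 0, 0.34]], [[-0.14, 0.064, 0], [0, 0, 0.51]], [[-0.175, 0.08, 0], [0, 0, 0.68]], [[-0.195, 0.09, 0], [0, 0, 0.84]], [[-0.2044, 0.0936, 0], [0.001, 0.001, 0.9456]], [[-0.2044, 0.0936, 0], [0.001, 0.001, 0.9456]], [[-0.2044, 0.0936, 0], [0.001, 0.001, 0.9456]]]' --gripper 0.087

```text
time_s: 7.38
position: [0.5819, 0.2336, 0.2711]
tcp_rot: [[-0.001, 1.0, -0.002], [1.0, 0.001, 0.0], [0.0, -0.002, -1.0]]
force: [-0.1, 0.1, -0.4]
opening: 1.0
```

>>> servo_tool --targets '[[[0, 0, 0.03], [0, 0, 0]], [[0, 0, 0.07], [0, 0, 0]], [[0, 0, 0.1], [0, 0, 0]], [[0, 0, 0.12], [0, 0, 0]], [[0, 0, 0.131], [0, 0, 0]], [[0, 0, 0.131], [0, 0, 0]], [[0, 0, 0.131], [0, 0, 0]]]'

```text
time_s: 8.25
position: [0.5824, 0.2345, 0.1416]
tcp_rot: [[-0.001, 1.0, 0.001], [1.0, 0.001, 0.001], [0.001, 0.001, -1.0]]
force: [-0.4, 0.2, -0.6]
opening: 1.0
```

Run:
```python
from h import *
from rig import eyes
go(.583,.234,.14,90)
a=eyes.capture("top")["pixels"];b=eyes.capture("scene")["pixels"]
cv2.imwrite("pics/scene3.png",b)
L=cv2.resize(a[190:270,180:270],None,fx=4,fy=4,interpolation=2);Rr=cv2.resize(b[190:310,380:490],None,fx=4,fy=4,interpolation=2)
cv2.imwrite("pics/c4.png",np.hstack([np.vstack([L,np.zeros((160,360,3),np.uint8)]),Rr]))
```

```text
[-0.0005  0.0006  0.0016] [ 0.0007 -0.0008  0.0007] t 8.25
```

View pics/c4.png

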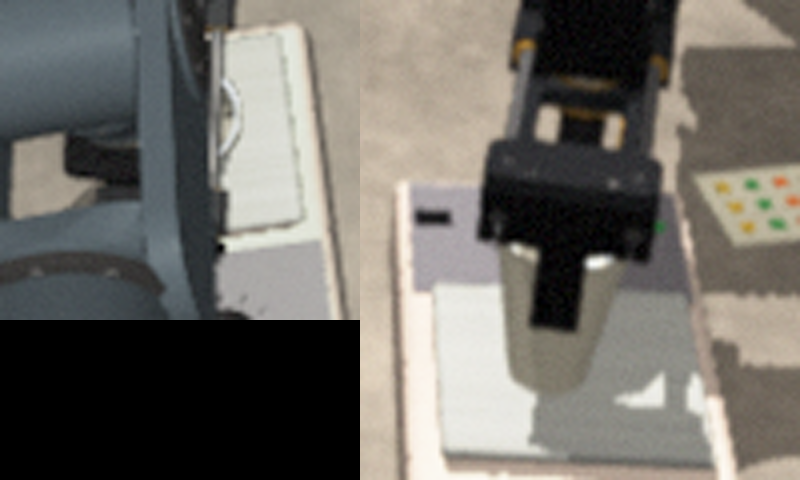

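The fingers straddle the beaker, centred on it to within 1–2 mm (finger at crop column 555, beaker 500–617). Closing now.

>>> servo_tool --targets '[[[0, 0, 0], [0, 0, 0]], [[0, 0, 0], [0, 0, 0]], [[0, 0, 0], [0, 0, 0]], [[0, 0, 0], [0, 0, 0]], [[0, 0, 0], [0, 0, 0]], [[0, 0, 0], [0, 0, 0]]]' --gripper 0.03

```text
time_s: 9.1
position: [0.582, 0.2344, 0.1407]
tcp_rot: [[-0.0, 1.0, -0.001], [1.0, 0.0, 0.001], [0.001, -0.001, -1.0]]
force: [-0.6, 0.1, 2.7]
opening: 0.725
```

>>> servo_tool --targets '[[[0, 0, -0.01], [0, 0, 0]], [[0, 0, -0.03], [0, 0, 0]], [[0, 0, -0.06], [0, 0, 0]], [[0, 0, -0.1], [0, 0, 0]], [[0, 0, -0.14], [0, 0, 0]], [[0, 0, -0.16], [0, 0, 0]], [[0, 0, -0.16], [0, 0, 0]], [[0, 0, -0.16], [0, 0, 0]]]'

```text
time_s: 10.1
position: [0.581, 0.2341, 0.2994]
tcp_rot: [[-0.0, 1.0, -0.004], [1.0, 0.0, -0.0], [-0.0, -0.004, -1.0]]
force: [0.7, 0.0, -1.5]
opening: 0.721
```

Run:
```python
from h import *
go(.606,-.2973,.30,90)
```

```text
[-0.5314  0.0248 -0.0006] [-0.0037  0.0001  0.0004] t 10.1
```

>>> servo_tool --targets '[[[-0.03, 0.001, 0], [0, 0, 0]], [[-0.08, 0.004, 0], [0, 0, 0]], [[-0.135, 0.006, 0], [0, 0, 0]], [[-0.19, 0.009, 0], [0, 0, 0]], [[-0.245, 0.011, 0], [0, 0, 0]], [[-0.3, 0.014, 0], [0, 0, 0]], [[-0.355, 0.017, 0], [0, 0, 0]], [[-0.41, 0.019, 0], [0, 0, 0]], [[-0.46, 0.021, 0], [0, 0, 0]], [[-0.5, 0.023, 0], [0, 0, 0]], [[-0.525, 0.0245, 0], [0, 0, 0]], [[-0.5314, 0.0248, 0], [0, 0, 0]]]'

```text
time_s: 11.6
position: [0.6065, -0.2979, 0.2988]
tcp_rot: [[0.001, 1.0, -0.003], [1.0, -0.001, 0.002], [0.002, -0.003, -1.0]]
force: [0.6, 1.3, -1.1]
opening: 0.726
```

>>> servo_tool --targets '[[[0, 0, 0.03], [0, 0, 0]], [[0, 0, 0.07], [0, 0, 0]], [[0, 0, 0.1], [0, 0, 0]], [[0, 0, 0.11], [0, 0, 0]], [[0, 0, 0.11], [0, 0, 0]], [[0, 0, 0.11], [0, 0, 0]]]'

```text
time_s: 12.35
position: [0.6079, -0.2972, 0.1921]
tcp_rot: [[-0.001, 1.0, 0.001], [1.0, 0.001, -0.001], [-0.001, 0.001, -1.0]]
force: [0.3, 0.2, -0.9]
opening: 0.722
```

Run:
```python
from h import *
from rig import eyes
go(.606,-.2973,.098,90)
a=eyes.capture("top")["pixels"];b=eyes.capture("scene")["pixels"]
cv2.imwrite("pics/scene4.png",b)
L=cv2.resize(a[180:280,370:470],None,fx=3.5,fy=3.5,interpolation=2);Rr=cv2.resize(b[180:317,110:220],None,fx=4,fy=4,interpolation=2)
cv2.imwrite("pics/c5.png",np.hstack([np.vstack([L,np.zeros((198,350,3),np.uint8)]),Rr]))
```

```text
[ 0.0001 -0.002   0.0941] [0.0013 0.0013 0.001 ] t 12.35
```

View pics/c5.png

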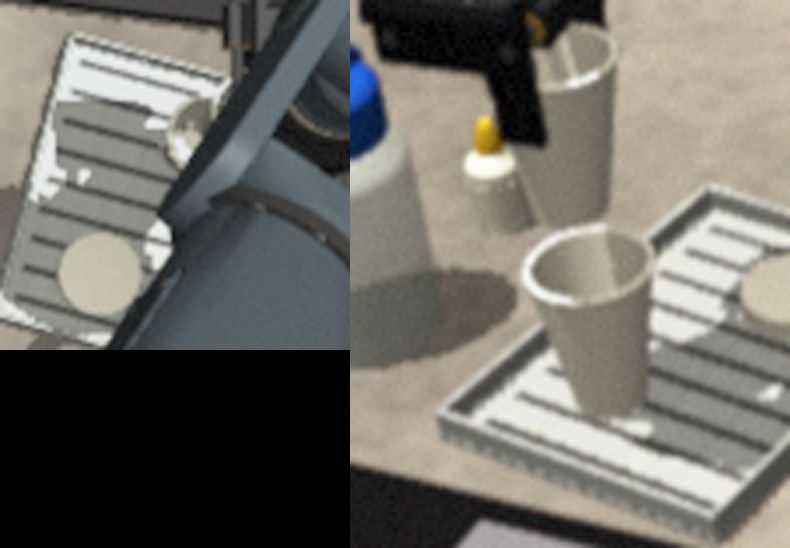

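The held beaker hangs nearly upright, its foot near crop (572,212). The receiving rim is centred near (590,265). I'll check the offset numerically.

Run:
```python
from h import *
b=cv2.imread("pics/scene4.png");g=cv2.cvtColor(b,cv2.COLOR_BGR2GRAY)
print("expected foot ctr",proj("scene",[.6079,-.2972,.131]),"rim L/R at .094", [proj("scene",[.606+d*.2274,-.2973+d*-.9738,.094]).round(1) for d in(-.033,.033)],"rim held",proj("scene",[.6079,-.2972,.22]), "ctr",proj("scene",[.606,-.2973,.094]),"foot",proj("scene",[.606,-.2973,.004]))
print("rim refit",rim(g,"scene",(.604,-.297),.094))
for v in range(224,238,2):print(v,g[v,150:182])
```

```text
expected foot ctr [165.35985267 232.2115584 ] rim L/R at .094 [array([184.2, 246.4]), array([152.3, 246.3])] rim held [158.87038734 194.8446007 ] ctr [168.24368333 246.32200054] foot [174.06659788 279.94891375]
rim refit [ 0.60261147 -0.29566608  0.03217615]
224 [122 110 116 131 126 121 121 126 121 124 125 123 124 122 121 120 119 117
 119 112 110 109 102  97 112 143 162 166 170 170 167 167]
226 [136 110 101 119 128 123 122 120 120 126 121 124 123 123 123 119 116 118
 112 112 111 111 106  99 109 144 164 168 163 166 170 171]
228 [106 100  94 104 128 134 128 125 124 122 122 118 127 119 118 121 121 121
 116 112 111 109 103  98 115 148 172 173 170 175 169 166]
230 [107 104  99  93 109 131 131 124 121 124 125 126 124 123 121 118 120 118
 114 114 110 107 100  97 114 154 166 166 166 164 170 166]
232 [106 102 101  97  96 114 129 137 124 118 125 123 120 123 122 123 120 121
 117 114 107 104 100 106 130 157 163 162 159 163 167 167]
234 [107 105 108 106  94 100 120 134 135 122 117 120 124 119 128 120 120 117
 115 113 113 115 128 149 160 166 165 165 164 164 163 164]
236 [118 116 105 103 100 108 128 143 148 141 133 128 128 129 143 152 158 169
 179 192 205 216 219 211 187 177 169 168 170 171 167 172]
```

>>> servo_tool --targets '[[[0.0022, -0.002, 0], [0, 0, 0]], [[0.0022, -0.002, 0.02], [0, 0, 0]], [[0.0022, -0.002, 0.04], [0, 0, 0]], [[0.0022, -0.002, 0.055], [0, 0, 0]], [[0.0022, -0.002, 0.07], [0, 0, 0]], [[0.0022, -0.002, 0.08], [0, 0, 0]], [[0.0022, -0.002, 0.085], [0, 0, 0]], [[0.0022, -0.002, 0.087], [0, 0, 0]], [[0.0022, -0.002, 0.087], [0, 0, 0]]]'

```text
time_s: 13.58
position: [0.6049, -0.295, 0.1036]
tcp_rot: [[-0.0, 1.0, -0.001], [1.0, 0.0, 0.0], [0.0, -0.001, -1.0]]
force: [-0.4, 0.1, -0.4]
opening: 0.724
```

>>> servo_tool --targets '[[[0, 0, 0.001], [0, 0, 0]], [[0, 0, 0.002], [0, 0, 0]], [[0, 0, 0.003], [0, 0, 0]], [[0, 0, 0.004], [0, 0, 0]], [[0, 0, 0.004], [0, 0, 0]]]'

```text
time_s: 14.2
position: [0.6047, -0.2948, 0.0992]
tcp_rot: [[-0.0, 1.0, -0.001], [1.0, 0.0, 0.0], [0.0, -0.001, -1.0]]
force: [0.4, -0.3, -1.5]
opening: 0.719
```

>>> servo_tool --targets '[[[0, 0, 0.0005], [0, 0, 0]], [[0, 0, 0.001], [0, 0, 0]], [[0, 0, 0.0015], [0, 0, 0]], [[0, 0, 0.0015], [0, 0, 0]]]'

```text
time_s: 14.7
position: [0.6049, -0.2951, 0.0985]
tcp_rot: [[-0.0, 1.0, -0.001], [1.0, 0.0, -0.0], [-0.0, -0.001, -1.0]]
force: [-0.5, 0.5, 4.2]
opening: 0.723
```

Contact came at 0.0985 m, where seating was predicted (0.0987). I'll release and rise.

>>> servo_tool --targets '[[[0, 0, 0], [0, 0, 0]], [[0, 0, 0], [0, 0, 0]], [[0, 0, 0], [0, 0, 0]], [[0, 0, 0], [0, 0, 0]]]' --gripper 0.087

```text
time_s: 15.2
position: [0.6046, -0.2947, 0.0974]
tcp_rot: [[-0.0, 1.0, -0.002], [1.0, 0.0, 0.001], [0.001, -0.002, -1.0]]
force: [0.3, -0.4, -0.5]
opening: 0.984
```

>>> servo_tool --targets '[[[0, 0, -0.01], [0, 0, 0]], [[0, 0, -0.04], [0, 0, 0]], [[0, 0, -0.09], [0, 0, 0]], [[0, 0, -0.14], [0, 0, 0]], [[0.05, -0.02, -0.15], [0, 0, 0]], [[0.1, -0.05, -0.15], [0, 0, 0]], [[0.15, -0.08, -0.15], [0, 0, 0]], [[0.2, -0.1, -0.15], [0, 0, 0]], [[0.25, -0.12, -0.15], [0, 0, 0]], [[0.28, -0.14, -0.15], [0, 0, 0]], [[0.3, -0.15, -0.15], [0, 0, 0]], [[0.3, -0.15, -0.15], [0, 0, 0]]]'

```text
time_s: 16.7
position: [0.4541, 0.0061, 0.2489]
tcp_rot: [[-0.003, 1.0, -0.001], [1.0, 0.003, 0.0], [0.0, -0.001, -1.0]]
force: [0.0, -1.1, -0.3]
opening: 1.0
```

Run:
```python
from h import *
from rig import eyes
go(.4555,.0177,.22,90)
a=eyes.capture("top")["pixels"];b=eyes.capture("scene")["pixels"]
cv2.imwrite("pics/scene5.png",b);cv2.imwrite("pics/top5.png",a)
g=cv2.cvtColor(a,6);gb=cv2.cvtColor(b,6)
print("stack rim",rim(g,"top",(.607,-.296),.126),rim(gb,"scene",(.603,-.296),.126))
print("counter",rim(gb,"scene",(.4528,.018),.09))
L=cv2.resize(a[180:280,370:470],None,fx=3.5,fy=3.5,interpolation=2);Rr=cv2.resize(b[180:317,110:220],None,fx=4,fy=4,interpolation=2)
cv2.imwrite("pics/c6.png",np.hstack([np.vstack([L,np.zeros((198,350,3),np.uint8)]),Rr]))
```

```text
[0.0116 0.0015 0.0289] [-0.0005 -0.0001  0.0029] t 16.7
stack rim [ 0.60740604 -0.29671283  0.03189754] [ 0.60336988 -0.29665787  0.03139405]
counter [0.45264292 0.01882548 0.03166336]
```

View pics/c6.png

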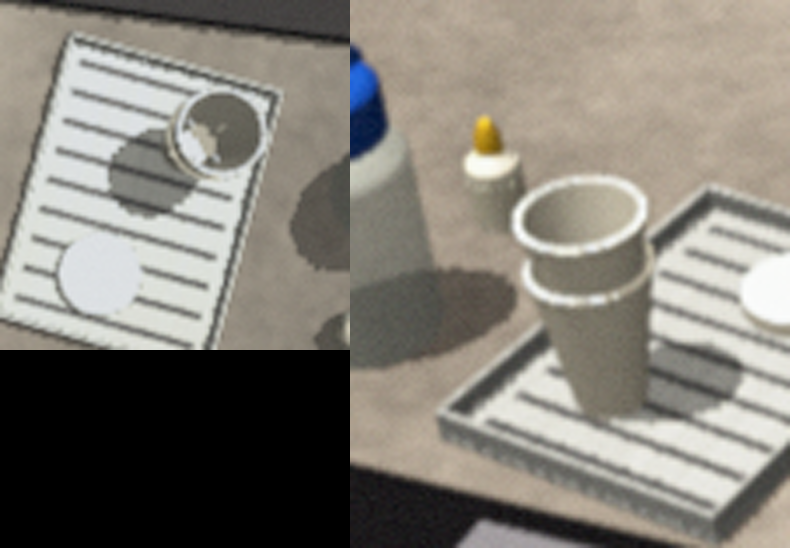

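The first nesting is good: the inner rim (crop 580,215) sits concentric and level above the outer rim (590,265). Next is the counter beaker.

>>> servo_tool --targets '[[[0.0116, 0.0012, 0.02], [0, 0, 0.003]], [[0.0116, 0.0012, 0.06], [0, 0, 0.003]], [[0.0116, 0.0012, 0.1], [0, 0, 0.003]], [[0.0116, 0.0012, 0.14], [0, 0, 0.003]], [[0.0116, 0.0012, 0.17], [0, 0, 0.003]], [[0.0116, 0.0012, 0.183], [0, 0, 0.003]], [[0.0116, 0.0012, 0.187], [0, 0, 0.003]], [[0.0116, 0.0012, 0.187], [0, 0, 0.003]], [[0.0116, 0.0012, 0.187], [0, 0, 0.003]]]'

```text
time_s: 17.92
position: [0.4566, 0.0165, 0.062]
tcp_rot: [[0.003, 1.0, 0.001], [1.0, -0.003, -0.0], [-0.0, 0.001, -1.0]]
force: [1.1, 0.0, -0.6]
opening: 0.996
```

>>> servo_tool --targets '[[[0, 0, 0], [0, 0, 0]], [[0, 0, 0], [0, 0, 0]], [[0, 0, 0], [0, 0, 0]], [[0, 0, 0], [0, 0, 0]], [[0, 0, 0], [0, 0, 0]], [[0, 0, 0], [0, 0, 0]]]' --gripper 0.03

```text
time_s: 18.68
position: [0.456, 0.0167, 0.0613]
tcp_rot: [[0.003, 1.0, -0.001], [1.0, -0.003, 0.0], [0.0, -0.001, -1.0]]
force: [0.6, -0.1, 3.5]
opening: 0.725
```

>>> servo_tool --targets '[[[0, 0, -0.01], [0, 0, 0]], [[0, 0, -0.03], [0, 0, 0]], [[0, 0, -0.07], [0, 0, 0]], [[0, 0, -0.12], [0, 0, 0]], [[0, 0, -0.17], [0, 0, 0]], [[0, 0, -0.21], [0, 0, 0]], [[0, 0, -0.239], [0, 0, 0]], [[0, 0, -0.239], [0, 0, 0]]]'

```text
time_s: 19.68
position: [0.4569, 0.0165, 0.3023]
tcp_rot: [[0.002, 1.0, 0.004], [1.0, -0.002, -0.001], [-0.001, 0.004, -1.0]]
force: [-0.4, -0.1, -1.1]
opening: 0.723
```

```bash
python3 -c "
from h import *
go(.605,-.2965,.30,90)"
```

```text
[-0.3126  0.1488  0.0031] [ 0.004   0.0007 -0.0025] t 19.675
```

>>> servo_tool --targets '[[[-0.025, 0.012, 0], [0, 0, 0]], [[-0.07, 0.033, 0], [0, 0, 0]], [[-0.115, 0.055, 0], [0, 0, 0]], [[-0.16, 0.076, 0], [0, 0, 0]], [[-0.205, 0.098, 0], [0, 0, 0]], [[-0.25, 0.119, 0], [0, 0, 0]], [[-0.285, 0.136, 0], [0, 0, 0]], [[-0.305, 0.145, 0], [0, 0, 0]], [[-0.3126, 0.1488, 0], [0.002, 0, -0.0025]], [[-0.3126, 0.1488, 0], [0.002, 0, -0.0025]]]'

```text
time_s: 20.92
position: [0.6034, -0.2958, 0.2981]
tcp_rot: [[0.0, 1.0, -0.006], [1.0, -0.0, 0.003], [0.003, -0.006, -1.0]]
force: [0.6, -0.4, -1.5]
opening: 0.723
```

>>> servo_tool --targets '[[[0, 0, 0.02], [0, 0, 0]], [[0, 0, 0.05], [0, 0, 0]], [[0, 0, 0.07], [0, 0, 0]], [[0, 0, 0.08], [0, 0, 0]], [[0, 0, 0.08], [0, 0, 0]], [[0, 0, 0.08], [0, 0, 0]]]'

```text
time_s: 21.68
position: [0.6043, -0.2964, 0.221]
tcp_rot: [[-0.0, 1.0, -0.002], [1.0, 0.0, -0.001], [-0.001, -0.002, -1.0]]
force: [0.2, -0.6, -0.7]
opening: 0.724
```

Run:
```python
from h import *
from rig import eyes
go(.605,-.2965,.135,90)
b=eyes.capture("scene")["pixels"];g=cv2.cvtColor(b,6)
cv2.imwrite("pics/scene6.png",b)
print("foot exp",proj("scene",[.605,-.2965,.161]));
for v in range(205,224,3):print(v,g[v,148:182])
```

```text
[-0.      0.0008  0.086 ] [-0.0016  0.0007  0.0002] t 21.675
foot exp [164.17064501 219.22951892]
205 [168 163 141 119 114 119 117 122 124 119 125 125 123 123 122 114 118 116
 119 116 113 111 109 109 101  97 101 133 173 184 184 181 180 182]
208 [169 170 172 158 127 116 116 118 123 122 120 125 123 125 120 124 119 118
 118 118 112 106 106 100  97  96  98 130 173 179 176 179 178 172]
211 [163 168 173 170 157 135 118 114 122 119 121 126 120 122 122 125 118 119
 118 118 117 111 108 111 104 101 103 133 166 172 175 169 177 177]
214 [157 173 173 173 168 155 134 118 117 118 122 120 122 120 122 119 118 117
 119 117 114 117 110 109 103  99 104 142 169 172 176 171 171 170]
217 [147 169 168 164 157 155 153 135 125 119 121 122 125 120 120 123 122 124
 123 117 113 116 114 111 102 101 108 138 167 168 167 169 170 168]
220 [241 237 229 202 154 154 163 156 147 134 121 117 121 120 120 124 115 116
 121 119 120 116 109 108 110 128 151 166 173 171 170 169 171 173]
223 [194 162 132 115 117 138 160 160 163 159 152 142 138 132 138 143 145 152
 155 164 169 180 181 187 182 168 168 169 172 173 168 171 168 170]
```

The foot is within 1 px of the expected position. Lowering.

>>> servo_tool --targets '[[[0, 0.0008, 0.02], [0, 0, 0]], [[0, 0.0008, 0.04], [0, 0, 0]], [[0, 0.0008, 0.055], [0, 0, 0]], [[0, 0.0008, 0.07], [0, 0, 0]], [[0, 0.0008, 0.079], [0, 0, 0]], [[0, 0.0008, 0.084], [0, 0, 0]], [[0, 0.0008, 0.086], [0, 0, 0]], [[0, 0.0008, 0.086], [0, 0, 0]]]'

```text
time_s: 22.72
position: [0.6045, -0.2964, 0.1341]
tcp_rot: [[-0.0, 1.0, -0.003], [1.0, 0.0, 0.0], [0.0, -0.003, -1.0]]
force: [0.1, 0.7, -0.2]
opening: 0.717
```

>>> servo_tool --targets '[[[0, 0, 0.001], [0, 0, 0]], [[0, 0, 0.002], [0, 0, 0]], [[0, 0, 0.003], [0, 0, 0]], [[0, 0, 0.004], [0, 0, 0]], [[0, 0, 0.0045], [0, 0, 0]], [[0, 0, 0.0045], [0, 0, 0]]]'

```text
time_s: 23.48
position: [0.6043, -0.2963, 0.1293]
tcp_rot: [[0.0, 1.0, -0.003], [1.0, -0.0, 0.0], [0.0, -0.003, -1.0]]
force: [-0.3, -0.6, -1.1]
opening: 0.723
```

>>> servo_tool --targets '[[[0, 0, 0.0005], [0, 0, 0]], [[0, 0, 0.001], [0, 0, 0]], [[0, 0, 0.0015], [0, 0, 0]], [[0, 0, 0.0015], [0, 0, 0]]]'

```text
time_s: 23.98
position: [0.6045, -0.2967, 0.1289]
tcp_rot: [[-0.0, 1.0, -0.003], [1.0, 0.0, -0.001], [-0.001, -0.003, -1.0]]
force: [-1.0, 0.8, 6.0]
opening: 0.719
```

Contact at 0.1289 m (0.1295 predicted), so it is seated. I'll release, rise and back off.

>>> servo_tool --targets '[[[0, 0, 0], [0, 0, 0]], [[0, 0, 0], [0, 0, 0]], [[0, 0, 0], [0, 0, 0]], [[0, 0, 0], [0, 0, 0]]]' --gripper 0.087

```text
time_s: 24.48
position: [0.6041, -0.2962, 0.1274]
tcp_rot: [[0.0, 1.0, -0.004], [1.0, -0.0, 0.001], [0.001, -0.004, -1.0]]
force: [-0.5, 0.5, 0.0]
opening: 0.986
```

>>> servo_tool --targets '[[[0, 0, -0.01], [0, 0, 0]], [[0, 0, -0.04], [0, 0, 0]], [[0, 0, -0.09], [0, 0, 0]], [[0, 0, -0.14], [0, 0, 0]], [[0.05, -0.02, -0.15], [0, 0, 0]], [[0.1, -0.05, -0.15], [0, 0, 0]], [[0.15, -0.08, -0.15], [0, 0, 0]], [[0.2, -0.1, -0.15], [0, 0, 0]], [[0.25, -0.12, -0.15], [0, 0, 0]], [[0.28, -0.14, -0.15], [0, 0, 0]], [[0.3, -0.15, -0.15], [0, 0, 0]], [[0.3, -0.15, -0.15], [0, 0, 0]]]'

```text
time_s: 25.98
position: [0.4541, 0.0047, 0.2792]
tcp_rot: [[-0.002, 1.0, -0.002], [1.0, 0.002, 0.0], [0.0, -0.002, -1.0]]
force: [0.0, -0.8, 0.5]
opening: 0.998
```

Run:
```python
from h import *
from rig import eyes
a=eyes.capture("top")["pixels"];b=eyes.capture("scene")["pixels"]
g=cv2.cvtColor(a,6);gb=cv2.cvtColor(b,6)
print("stack rim",rim(g,"top",(.607,-.296),.158),rim(gb,"scene",(.603,-.296),.158))
L=cv2.resize(a[170:300,190:290],None,fx=3.5,fy=3.5,interpolation=2);Rr=cv2.resize(b[170:300,70:180+15],None,fx=3.5,fy=3.5,interpolation=2)
cv2.imwrite("pics/c7.png",np.hstack([L,Rr]))
```

```text
stack rim [ 0.60593079 -0.296481    0.03139797] [ 0.60163859 -0.29663616  0.03164732]
```

View pics/c7.png

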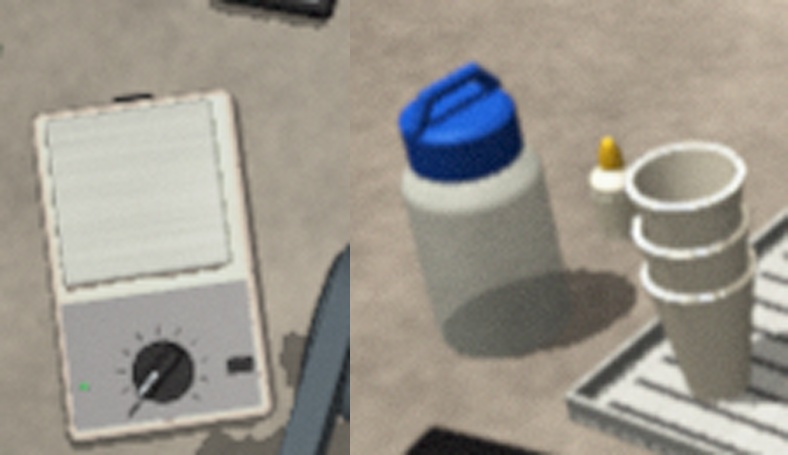

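The three rims are evenly spaced and level at about (687,175), (690,225) and (697,275) in the crop. The plate is empty, and the dial's pointer lies in line with the zero mark at (135,410).

```bash
python3 -c "
from rig import order
print(order.hand_in())"
```

```text
the job is handed in; nothing more can be done
None
```

I turned the dial back to zero first. Then I lowered the beaker from the plate, and after it the one from the counter, into the beaker in the tray. The job was handed in at about 26 s of the 72 s allowed.

- **Dial:** in the last picture the pointer lies in line with the long zero mark, to within about 1–2° by eye.
- **Nesting:** each beaker met light contact (4–6 N) within 1 mm of its predicted seating height: 98.5 mm against 98.7, and 128.9 mm against 129.5. The last picture shows three evenly spaced, level rims, with the stack upright in the tray.
- **Disagreement:** the two cameras differed by 4–6 mm in x for the rims, so I used their mean. The grasps and fits bore it out.
- **Not checked:** I did not measure the jars, droppers, lid, bottles and look-alikes again at the end. I saw no contact with them; the water bottle and dropper_b look undisturbed in the last picture, as does the lid in the one after the first nesting.

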